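# Pack a small paint tin tight in the bench clamp and hold it

### The arm

A 6-joint arm with a two-finger parallel gripper is mounted at the origin on the work surface. World frame = base frame: x ahead of the robot, y to its left, z up, the work surface at z = 0. Lengths are in m, angles in rad, forces in N, time in s.
With the tool pointing down it reaches from about 0.3 to 0.875 m from the base axis. Payload 6.4 kg.
Tool frame: the origin (TCP) lies at the very end of the fingers, on their centre line; the grasp point (between the pads) lies 19 mm behind it; z points along the fingers, y is the line along which they close (so a half turn about z gives the same grasp; the last joint's range is limited). The gripper opens to 85 mm and grips with 20 to 120 N. Pads are 22 mm wide; open, the fingers measure 114 mm over their backs; the gripper's body (76 mm by 85 mm) begins 54 mm behind the grasp point. The pads swing forward as they close: fully open they stand 13 mm farther back than shut.
Start: joints at [-1.484, 0.181, 1.607, -0, 1.354, -0.206], TCP at [0.166, -0.551, 0.231] pointing down, gripper open.
Joint ranges: [-2.99, 2.99], [-0.89, 2.07], [0.3, 2.58], [-1.14, 4.28], [0, 2.63], [-3.12, 3.12]. Speed limits (rad/s): [2.57, 2.57, 3.01, 3.14, 3.14, 3.14].

### API

Orientations are given as a unit quaternion [w, x, y, z].
In Python, from bench import * gives the robot as it stands. The module is installed in compiled form; this text tells all that it offers.
- The arm moves only by the tool arm_command, never from a script. Its arguments are lists of equal length, an entry for each row: "dp": the shift along the tool's x, y, z in units of 0.25 m (1.0 is 0.25 m), a list of three; "turn": the turn, a rotation vector about the tool's x, y, z in units of 30 degrees (1.0 is 30 degrees), a list of three; "jaw": the opening, from 0 (shut) to 1 (fully open). A call has 1 to 5 rows; each row is the pose to reach, as a shift and turn from the pose commanded when the call began, along the tool's axes at that moment; what a row does not reach only later rows make up. A row lasts 1/8 s, in which the tool goes at most 62.5 mm and 10.7 degrees, less where a joint would pass 70% of its speed; a pose out of reach is approached as far as the arm can. A call with a number of a shift or a turn outside -1 to 1 is refused whole. A call with a gripper value outside its range is refused whole. The fingers move at their own pace and stop on an object; the grip force is fixed at half the most. Time passes only in rows, so rows that repeat a pose let the fingers close. It gives the time, the measured TCP pose, the force, the opening and the grip force at its end, in the units of the state.
- get_obs(): the state, without advancing time (a new reading comes with each control period).
- camera(name): name is "side" or "top" or "wrist"; returns the picture (480x640x3 uint8, blue, green, red); there is no depth.
- get_calibration(name): a dict with "camera_matrix" (3x3 intrinsics, pixels), "R" (3x3) and "t" (3): a world point X has camera coordinates R X + t; the wrist camera has in their place "mount" (4x4, takes a point from camera to tool coordinates, whose origin is the TCP and whose axes are the flange's). Camera axes: x right, y down, z forward; pixel columns grow to the right and rows downward; lengths in m; the calibration is good to about 2 mm. A picture is of the moment at which its call begins: read the wrist's pose just before it. get_calibration takes no time and is no camera call.
- hand_in(): hands the job in; it is judged then, once.
The state is a dict: "time_s": time; "q": joint angles; "dq": joint speeds; "joint_efforts": joint torques, N m; "eef_pos": TCP position; "eef_rot": TCP orientation; "wrist_force": force on the tool from outside, world axes, zero at the start; "torque": the same for the moment, N m; "opening": opening from 0.0 (shut) to 1.0 (fully open); "grasp_force": force on a finger pad.
Only numpy, scipy, OpenCV 4.12 (cv2) and the standard library are available. Lean on these libraries where they do the work, as an engineer would, in place of code of your own. Each camera call takes 0.05 s, during which the arm holds its last target. There are 200 camera calls.

### The job

The small paint tin in the bench clamp is loose, because the spring pusher cannot reach it: take yellow spacer blocks from the rack and stand them upright, crosswise and in line, in the gap between pusher and tin, as many as it takes until the pusher, pushed in by its red handle, bites firmly on the packing instead of running onto its end stop. Finish while holding the pusher pushed in, with blocks and upright tin squeezed against the vee stop; do not let go. Leave the blocks you do not need in the rack, and do not push the stopwatch or the big tin out of place.

Things in the scene. Friction and masses are not known exactly. Their poses are not given: they have to be found in the camera images.
- clamp: grey bench clamp for tins, fixed: plate 340 x 110 mm, 8 mm thick (blocks and tin stand on it at z = 8 mm), from x = -130 to 210 mm. Origin: table level, below the front face of the resting pusher. x: push direction, from pusher to tin and vee; y across; z up. A blue guide block covers x = -55 to -20, y = +-25, up to z = 54 mm.
- pusher: spring-return pusher. Slides only along clamp x, from rest (origin and axes as the clamp's) to its own end stop 30 mm farther in, whatever lies ahead; a spring sends it back (1.5 N at rest, 4.5 N fully in). Aluminium front face 30 mm wide (y), z = 10 to 60 mm, at x = 0 of this body. Push with 12 to 15 N to clamp firmly.
- pusher_grip (a point): point in the pusher's red upright handle, on its centreline, 105 mm behind the pusher's front face. The handle is a block 20 mm (clamp x) by 24 mm (clamp y), its top at z = 98 mm, its sides free down to z = 60 mm; this point is at z = 80 mm.
- vee: dark steel vee stop, 45 mm tall, fixed on the clamp plate with the clamp's axes; where along the clamp it is bolted varies. Origin: on the upper side of the plate, below where the axis of the tin is when the tin bears on both vee faces.
- tin: small white paint tin with a blue band, loose, 62 mm diameter, 58 mm tall, about 0.2 kg, standing on the clamp plate within 3 mm of its seat in the vee. Origin: centre of its underside. The gap from the resting pusher face to the tin is 36 to 96 mm, so the pusher alone (30 mm) never reaches it.
- rack: pale wooden rack, fixed, 200 x 56 mm, four slots in a row along its x at a pitch of 46 mm (x = -69, -23, 23, 69 mm), 29 mm wide; slot floors at z = 10 mm, tops of the ridges between them at z = 24 mm. Origin: centre of its underside.
- block0: yellow plastic spacer block, loose, 24 mm thick (x) x 44 mm wide (y) x 70 mm tall (z), about 70 g, upright in the rack at the start, its y across the rack. Origin: centre of its underside. All four are alike. In the clamp its y lies along the clamp's y, so it can be gripped over the 44 mm both times.
- block1: yellow plastic spacer block, loose, 24 mm thick (x) x 44 mm wide (y) x 70 mm tall (z), about 70 g, upright in the rack at the start, its y across the rack. Origin: centre of its underside. All four are alike. In the clamp its y lies along the clamp's y, so it can be gripped over the 44 mm both times.
- block2: yellow plastic spacer block, loose, 24 mm thick (x) x 44 mm wide (y) x 70 mm tall (z), about 70 g, upright in the rack at the start, its y across the rack. Origin: centre of its underside. All four are alike. In the clamp its y lies along the clamp's y, so it can be gripped over the 44 mm both times.
- block3: yellow plastic spacer block, loose, 24 mm thick (x) x 44 mm wide (y) x 70 mm tall (z), about 70 g, upright in the rack at the start, its y across the rack. Origin: centre of its underside. All four are alike. In the clamp its y lies along the clamp's y, so it can be gripped over the 44 mm both times.
- big_tin: bystander, leave alone: large white paint tin, 84 mm diameter, 95 mm tall. Origin: centre of its underside.
- stopwatch: bystander, leave alone: round steel stopwatch, 52 mm diameter, 15 mm thick. Origin: centre of its underside.
Mind the look-alikes: they are no part of the job. Leave any black or pink look-alike of the block3 alone. What is shaped like the block1 but pink is not meant.

How it is judged:
By the outcome, as a careful person would: the job done as asked, in the order asked, and still so for the second after the job is handed in, while the arm keeps its last pose, push and grip.
It also fails if it takes over 72 s, if anything falls off the work surface, if the arm or the gripper's body presses on something with over 40 N, if the wrist force passes 120 N, or if a joint passes its speed limit or range.

## Working session

There is one attempt and no reset: what is moved stays moved. The work goes in short steps, Python scripts to look and compute and a tool call to move; the robot and the scene stay as the last step left them, time stands still between calls to the robot, and variables do not carry over. Pictures are saved under pics/ and viewed, at most 12 in all, crops included, and the job is handed in when it is done.

Besides the shell and the picture viewer there is one more tool, called after ">>>" as name(argument=value, ...) on one line, values as JSON. arm_command: Moves the arm, as the interface text tells. Its arguments: {"type":"object","properties":{"dp":{"type":"array"},"turn":{"type":"array"},"jaw":{"type":"array"}},"required":["dp","turn","jaw"]}

```bash
mkdir -p pics
python3 - <<'E'
from bench import *
import cv2
o=get_obs();print({k:o[k] for k in('time_s','eef_pos','eef_rot','wrist_force','opening')})
for n in('side','top'):
    cv2.imwrite(f'pics/{n}0.png',camera(n));c=get_calibration(n);print(n,c)
print(get_calibration('wrist'))
E
```

```text
{'time_s': 0.0, 'eef_pos': array([ 0.16592494, -0.54996355,  0.23039229]), 'eef_rot': array([-8.69087714e-04,  9.89303716e-01,  1.45867743e-01,  6.61010830e-05]), 'wrist_force': array([-0.76366899,  0.13828688, -1.18109321]), 'opening': 1.0000656518722522}
side {'camera_matrix': array([[543.34669344,   0.        , 322.2333715 ],
       [  0.        , 543.34669344, 236.46606073],
       [  0.        ,   0.        ,   1.        ]]), 'R': array([[-0.99343342, -0.11251571,  0.02074244],
       [-0.09258362,  0.68406499, -0.7235215 ],
       [ 0.06721836, -0.72069085, -0.68999014]]), 't': array([0.57160344, 0.16571618, 0.83780751])}
top {'camera_matrix': array([[469.11633013,   0.        , 318.10071373],
       [  0.        , 469.11633013, 232.2968954 ],
       [  0.        ,   0.        ,   1.        ]]), 'R': array([[ 0.00337216, -0.99998811, -0.00352203],
       [-0.98074129, -0.00261942, -0.19529376],
       [ 0.19528222,  0.00411277, -0.98073847]]), 't': array([-0.06047786,  0.58462488,  0.87302285])}
{'camera_matrix': array([[368.01713176,   0.        , 321.15204465],
       [  0.        , 368.01713176, 245.89524874],
       [  0.        ,   0.        ,   1.        ]]), 'mount': array([[-1.69502452e-04, -9.60416575e-01, -2.78567718e-01,
         7.08653106e-02],
       [ 9.99999698e-01, -3.73951730e-04,  6.80793309e-04,
        -4.95107124e-04],
       [-7.58016058e-04, -2.78567518e-01,  9.60416349e-01,
        -1.41295797e-01],
       [ 0.00000000e+00,  0.00000000e+00,  0.00000000e+00,
         1.00000000e+00]])}
```

View pics/side0.png

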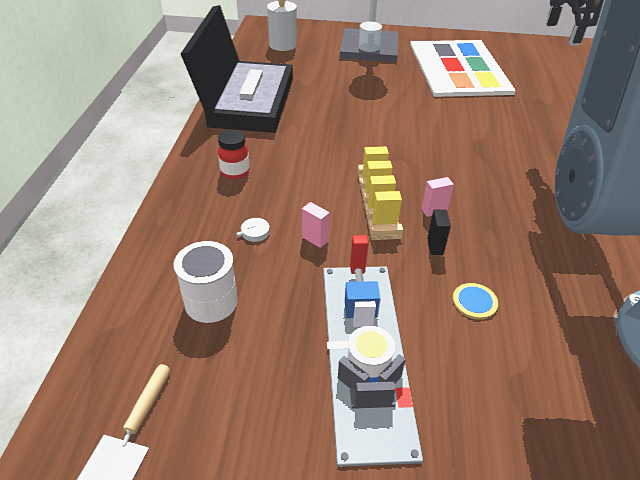

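View pics/top0.png

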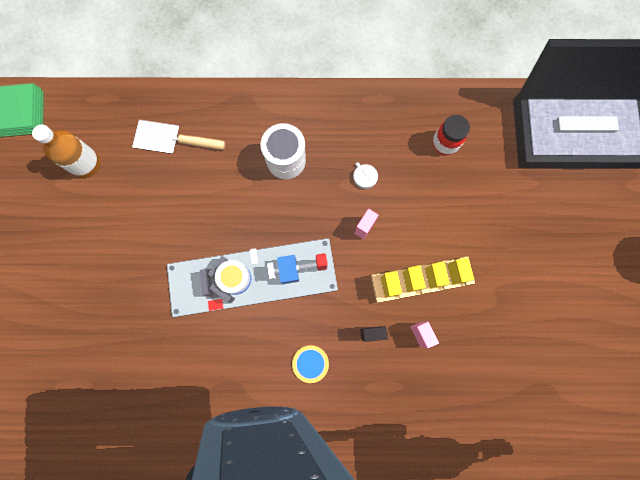

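Top view: four yellow blocks stand in the rack at (393,284), (417,279), (440,274) and (465,270). The look-alikes are pink at (366,223) and (425,335), and black at (373,334). The clamp's red handle is at (321,262), with the tin at (231,277). In the side view the yellow block tops are at (376,153), (380,167), (383,183) and (388,200). I choose the yellow ones in the rack.

```bash
cat > h.py <<'E'
import numpy as np, cv2
from bench import *
from scipy.spatial.transform import Rotation as Rot
def fixed(n):
    c=get_calibration(n); return c['camera_matrix'],np.array(c['R']),np.array(c['t'])
def wrist(o):
    c=get_calibration('wrist'); w,x,y,z=o['eef_rot']
    T=np.eye(4);T[:3,:3]=Rot.from_quat([x,y,z,w]).as_matrix();T[:3,3]=o['eef_pos']
    W=np.linalg.inv(T@c['mount']); return c['camera_matrix'],W[:3,:3],W[:3,3]
def ray(cam,p):
    K,R,t=cam; return -R.T@t, R.T@np.linalg.solve(K,[p[0],p[1],1.])
def onz(cam,p,z):
    c,d=ray(cam,p); return c+d*(z-c[2])/d[2]
def tri(obs):
    A=np.zeros((3,3));b=np.zeros(3)
    for cam,p in obs:
        c,d=ray(cam,p);d=d/np.linalg.norm(d);M=np.eye(3)-np.outer(d,d);A+=M;b+=M@c
    X=np.linalg.solve(A,b); return X
def proj(cam,X):
    K,R,t=cam;q=K@(R@np.asarray(X)+t);return q[:2]/q[2]
def move(o,X,yaw=None):
    """shift of TCP to X, in tool units"""
    w,x,y,z=o['eef_rot'];R=Rot.from_quat([x,y,z,w]).as_matrix()
    return R.T@(np.asarray(X)-o['eef_pos'])/.25, R
E
python3 - <<'E'
from h import *
T=fixed('top');S=fixed('side')
for p in[(168,265),(330,240),(337,291),(174,316)]:print('clamp',onz(T,p,.008).round(4))
for p in[(325,269),(386,267),(421,461),(338,465)]:print('clampS',onz(S,p,.008).round(4))
for a,b in zip([(393,284),(417,279),(440,274),(465,270)],[(387,201),(382,185),(379,169),(376,154)]):print('blk',tri([(T,a),(S,b)]).round(4),onz(T,a,.08).round(4))
print('handle',tri([(T,(321,262)),(S,(360,240))]).round(4))
print('tin',tri([(T,(231,277)),(S,(372,345))]).round(4))
for n,s,bx in(('top',4,(160,230,340,320)),('top',5,(362,250,482,308))):
    pass
im=cv2.imread('pics/top0.png')
a=cv2.resize(im[232:322,162:342],None,fx=4.4,fy=4.4,interpolation=3)[:, :790]
cv2.imwrite('pics/clampcrop.png',a)
o=get_obs();print(Rot.from_quat(np.roll(o['eef_rot'],-1)).as_matrix().round(3))
E
```

```text
clamp [0.525  0.2512 0.008 ]
clamp [ 0.5784 -0.0834  0.008 ]
clamp [ 0.4727 -0.0975  0.008 ]
clamp [0.4213 0.2322 0.008 ]
clampS [ 0.5792 -0.0744  0.008 ]
clampS [ 0.4761 -0.0929  0.008 ]
clampS [0.4225 0.2392 0.008 ]
clampS [0.5265 0.2571 0.008 ]
blk [ 0.4827 -0.2036  0.0625] [ 0.481  -0.2009  0.08  ]
blk [ 0.4928 -0.2506  0.061 ] [ 0.4906 -0.2466  0.08  ]
blk [ 0.5013 -0.2944  0.065 ] [ 0.5002 -0.2906  0.08  ]
blk [ 0.5091 -0.343   0.0652] [ 0.508  -0.3385  0.08  ]
handle [ 0.5228 -0.0648  0.0924]
tin [0.4951 0.1097 0.0626]
[[ 0.957  0.289 -0.   ]
 [ 0.289 -0.957  0.002]
 [ 0.    -0.002 -1.   ]]
```

>>> arm_command(dp=[[0.79, -0.345, 0], [0.79, -0.345, 0], [0.79, -0.345, 0], [0.79, -0.345, 0], [0.79, -0.345, 0]], turn=[[0, 0, -1], [0, 0, -1], [0, 0, -1], [0, 0, -1], [0, 0, -1]], jaw=[1, 1, 1, 1, 1])

```text
time_s: 0.72
eef_pos: [0.3314, -0.4093, 0.231]
eef_rot: [-0.0, 0.917, 0.399, 0.0]
wrist_force: [-0.1, -0.6, -0.4]
opening: 0.998
grasp_force: 0.0
```

>>> arm_command(dp=[[0.86, 0.1, 0], [0.86, 0.1, 0], [0.86, 0.1, 0], [0.86, 0.1, 0], [0.86, 0.1, 0]], turn=[[0, 0, -1], [0, 0, -1], [0, 0, -1], [0, 0, -1], [0, 0, -1]], jaw=[1, 1, 1, 1, 1])

```text
time_s: 1.35
eef_pos: [0.4962, -0.271, 0.2308]
eef_rot: [-0.0, 0.783, 0.622, -0.0]
wrist_force: [0.3, -0.6, 0.5]
opening: 0.995
grasp_force: 0.0
```

>>> arm_command(dp=[[0, 0, 0], [0, 0, 0], [0, 0, 0], [0, 0, 0], [0, 0, 0]], turn=[[0, 0, -0.745], [0, 0, -0.745], [0, 0, -0.745], [0, 0, -0.745], [0, 0, -0.745]], jaw=[1, 1, 1, 1, 1])

```text
time_s: 1.98
eef_pos: [0.4953, -0.2719, 0.2313]
eef_rot: [-0.0, 0.65, 0.76, -0.0]
wrist_force: [-0.1, 1.0, -0.1]
opening: 0.997
grasp_force: 0.0
```

Run:
```python
from h import *
import pickle
o=get_obs();im=camera('wrist');cv2.imwrite('pics/w1.png',im);pickle.dump(o,open('w1.pkl','wb'))
print(o['time_s'],o['eef_pos'],o['wrist_force'],np.degrees(o['q']));print(move(o,o['eef_pos'])[1].round(4))
```

```text
1.975 [ 0.49529106 -0.27188781  0.23125384] [-0.09441324  0.95587749 -0.06900123] [-4.07952233e+01  9.09628699e+00  9.35345060e+01 -5.60000260e-03
  7.73745470e+01 -4.97613145e+01]
[[-1.559e-01  9.878e-01 -1.000e-04]
 [ 9.878e-01  1.559e-01 -0.000e+00]
 [ 0.000e+00 -1.000e-04 -1.000e+00]]
```

View pics/w1.png

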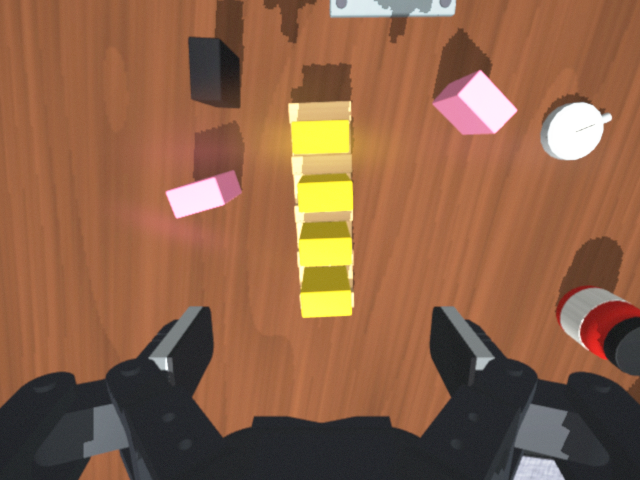

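The wrist view shows the four yellow blocks, with top centres near (321,137), (326,195), (326,252) and (326,304). Pink blocks are at (195,195) and (475,105), and the black one at (212,70). Next I look at the clamp.

>>> arm_command(dp=[[0.92, 0.15, 0], [0.92, 0.15, 0], [0.92, 0.15, 0], [0.92, 0.15, 0], [0.92, 0.15, 0]], turn=[[0, 0, 0], [0, 0, 0], [0, 0, 0], [0, 0, 0], [0, 0, 0]], jaw=[1, 1, 1, 1, 1])

```text
time_s: 2.65
eef_pos: [0.4959, -0.0355, 0.2315]
eef_rot: [-0.0, 0.647, 0.762, 0.0]
wrist_force: [-0.1, -0.3, -0.5]
opening: 1.0
grasp_force: 0.0
```

Run:
```python
from h import *
import pickle
o=get_obs();im=camera('wrist');cv2.imwrite('pics/w2.png',im);pickle.dump(o,open('w2.pkl','wb'))
print(o['time_s'],o['eef_pos'])
a=cv2.resize(im[0:400,160:480],None,fx=1.5,fy=1.5,interpolation=3);cv2.imwrite('pics/w2c.png',a)
w=wrist(pickle.load(open('w1.pkl','rb')))
for p in[(321,137),(326,195),(326,252),(326,304)]:print(onz(w,p,.08).round(4))
```

```text
2.65 [ 0.49593103 -0.03549932  0.23145968]
[ 0.4839 -0.2002  0.08  ]
[ 0.4947 -0.2433  0.08  ]
[ 0.5023 -0.2901  0.08  ]
[ 0.5098 -0.3367  0.08  ]
```

View pics/w2c.png

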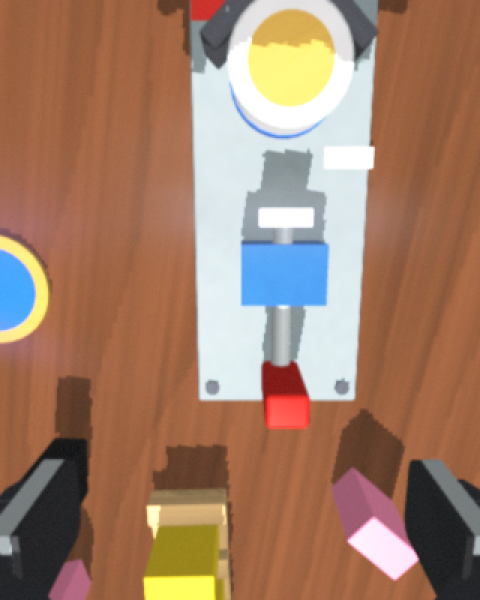

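The crop shows the red handle top at crop (286,411), the blue guide top centred at (284,273), the pusher plate top at (286,217), and the tin top centred at (291,58). There is a white label at (349,158). I move on for a second view of the gap and tin.

>>> arm_command(dp=[[0.4, 0, 0], [0.4, 0, 0], [0.4, 0, 0], [0.4, 0, 0]], turn=[[0, 0, 0], [0, 0, 0], [0, 0, 0], [0, 0, 0]], jaw=[1, 1, 1, 1])

```text
time_s: 3.2
eef_pos: [0.4808, 0.059, 0.2314]
eef_rot: [0.0, 0.649, 0.761, -0.0]
wrist_force: [0.3, 0.0, 0.4]
opening: 1.003
grasp_force: 0.0
```

Run:
```python
from h import *
import pickle
o=get_obs();im=camera('wrist');cv2.imwrite('pics/w3.png',im);pickle.dump(o,open('w3.pkl','wb'))
print(o['time_s'],o['eef_pos'])
a=cv2.resize(im[50:330,200:440],None,fx=2.1,fy=2.1,interpolation=3);cv2.imwrite('pics/w3c.png',a)
```

```text
3.2 [0.48080292 0.05904504 0.2313813 ]
```

View pics/w3c.png

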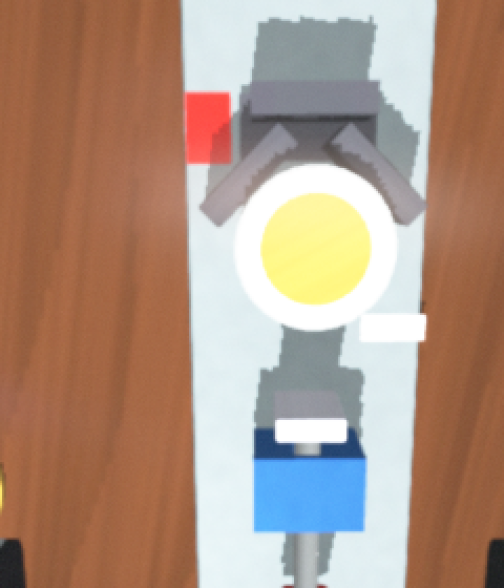

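Run:
```python
from h import *
import pickle
W1,W2,W3=[wrist(pickle.load(open(f'w{i}.pkl','rb'))) for i in(1,2,3)]
T=fixed('top');S=fixed('side')
c2=lambda x,y:(x/1.5-1/6+160,y/1.5-1/6);c3=lambda x,y:(x/2.1-.26+200,y/2.1-.26+50)
th=np.radians(99.1)
# clamp edges on plate z=.008
L=[onz(W3,c3(*p),.008) for p in[(181,20),(198,570)]];Rr=[onz(W3,c3(*p),.008) for p in[(436,20),(407,570)]]
L2=[onz(W2,c2(*p),.008) for p in[(192,60),(200,399)]];R2=[onz(W2,c2(*p),.008) for p in[(376,60),(355,399)]]
for a,b in(L,Rr,L2,R2):
    d=a-b;print('edge',a.round(4),b.round(4),np.degrees(np.arctan2(d[1],d[0])).round(2))
print('width',np.linalg.norm(L2[1]-R2[1]))
end=(L2[1]+R2[1])/2
u=(L[0]+Rr[0]-L2[1]-R2[1]);u[2]=0;u/=np.linalg.norm(u);v=np.cross([0,0,1],u)
print('axis',np.degrees(np.arctan2(u[1],u[0])))
O=end+.130*u;O[2]=0;print('origin',O)
def C(n,X):print(n,X.round(4),'clamp',(1e3*np.array([(X-O)@u,(X-O)@v,X[2]])).round(1))
C('tin tri23',tri([(W2,c2(291,58)),(W3,c3(316,247.5))]))
C('tin z66',onz(W3,c3(316,247.5),.066))
C('tin front',onz(W3,c3(316,331),.066)); C('tin back',onz(W3,c3(316,164),.066))
C('pface top L',onz(W3,c3(276,420),.060));C('pface top R',onz(W3,c3(347,420),.060));C('pface w2',onz(W2,c2(286,208),.060))
C('pface tri',tri([(W2,c2(286,208)),(W3,c3(311,420))]))
C('blue front',tri([(W2,c2(284,241)),(W3,c3(310,459))]))
C('blue back',tri([(W2,c2(284,304)),(W3,c3(310,532))]))
C('label tri',tri([(W2,c2(349,158)),(W3,c3(393,328))]))
C('handle',tri([(W2,c2(286,412)),(T,(321,262)),(S,(360,238))]));C('handle z98',onz(W2,c2(286,412),.098))
C('vee back top',onz(W3,c3(314,116),.053));C('veearm L',onz(W3,c3(200,208),.053));C('veearm R',onz(W3,c3(425,203),.053))
for a,b,c in zip([(321,137),(326,195),(326,252),(326,304)],[(388,200),(383,183),(380,167),(376,153)],[(393,284),(417,279),(440,274),(465,270)]):
    C('blk tri',tri([(W1,a),(S,b)]));C('  w1 z80',onz(W1,a,.08))
```

```text
edge [0.4276 0.1921 0.008 ] [ 0.4705 -0.0651  0.008 ] 99.47
edge [0.5354 0.2093 0.008 ] [ 0.5784 -0.0479  0.008 ] 99.48
edge [0.4416 0.1134 0.008 ] [ 0.4763 -0.096   0.008 ] 99.4
edge [0.5491 0.1311 0.008 ] [ 0.5832 -0.0784  0.008 ] 99.25
width 0.10835589584750314
axis 99.50200109932855
origin [0.50825934 0.04102061 0.        ]
tin tri23 [0.497  0.1106 0.0628] clamp [70.5 -0.4 62.8]
tin z66 [0.4967 0.1108 0.066 ] clamp [70.7 -0.1 66. ]
tin front [0.5026 0.0785 0.066 ] clamp [37.9 -0.6 66. ]
tin back [0.4912 0.1412 0.066 ] clamp [101.7   0.3  66. ]
pface top L [0.4934 0.0374 0.06  ] clamp [-1.1 15.3 60. ]
pface top R [0.523  0.0421 0.06  ] clamp [ -1.4 -14.7  60. ]
pface w2 [0.5081 0.0391 0.06  ] clamp [-1.9  0.5 60. ]
pface tri [0.5082 0.0391 0.0578] clamp [-1.9  0.4 57.8]
blue front [0.5107 0.0216 0.0577] clamp [-19.5   0.8  57.7]
blue back [ 0.5173 -0.0136  0.0547] clamp [-55.4   0.1  54.7]
label tri [0.5454 0.0756 0.0054] clamp [ 28.  -42.3   5.4]
handle [ 0.5233 -0.0644  0.0969] clamp [-106.5    2.6   96.9]
handle z98 [ 0.5243 -0.0636  0.098 ] clamp [-105.8    1.4   98. ]
vee back top [0.4881 0.159  0.053 ] clamp [119.7   0.4  53. ]
veearm L [0.4492 0.1179 0.053 ] clamp [85.6 45.5 53. ]
veearm R [0.5377 0.134  0.053 ] clamp [ 86.8 -44.4  53. ]
blk tri [ 0.4827 -0.2     0.0681] clamp [-233.5   65.    68.1]
  w1 z80 [ 0.4839 -0.2002  0.08  ] clamp [-233.9   63.8   80. ]
blk tri [ 0.4936 -0.2444  0.0709] clamp [-279.1   61.6   70.9]
  w1 z80 [ 0.4947 -0.2433  0.08  ] clamp [-278.2   60.3   80. ]
blk tri [ 0.5011 -0.2925  0.0714] clamp [-327.8   62.1   71.4]
  w1 z80 [ 0.5023 -0.2901  0.08  ] clamp [-325.6   60.6   80. ]
blk tri [ 0.5098 -0.3419  0.0683] clamp [-378.    61.7   68.3]
  w1 z80 [ 0.5098 -0.3367  0.08  ] clamp [-372.8   60.8   80. ]
```

The measurements agree with the description:
- Clamp axis is at 99.5°.
- Pusher face to tin gap is about 41 mm, so one 24 mm block leaves about 17 mm of the 30 mm travel. One block is enough.
- Handle centre is at z≈97–98 mm, and block tops fit z≈80 mm with a 46.4 mm pitch.

Next, a close look over the nearest yellow block.

>>> arm_command(dp=[[-1, -0.15, 0], [-1, -0.15, 0], [-1, -0.15, 0], [-1, -0.15, 0], [-1, -0.15, 0]], turn=[[0, 0, 0], [0, 0, 0], [0, 0, 0], [0, 0, 0], [0, 0, 0]], jaw=[1, 1, 1, 1, 1])

```text
time_s: 3.88
eef_pos: [0.4821, -0.1981, 0.2312]
eef_rot: [0.0, 0.652, 0.759, -0.001]
wrist_force: [-1.1, 0.1, 0.6]
opening: 1.0
grasp_force: 0.0
```

>>> arm_command(dp=[[-0.03, 0, 0.32], [-0.03, 0, 0.32], [-0.03, 0, 0.32], [-0.03, 0, 0.32]], turn=[[0, 0, -0.017], [0, 0, -0.017], [0, 0, -0.017], [0, 0, -0.017]], jaw=[1, 1, 1, 1])

```text
time_s: 4.38
eef_pos: [0.4853, -0.2001, 0.1532]
eef_rot: [0.001, 0.645, 0.764, 0.0]
wrist_force: [0.4, -0.3, 0.2]
opening: 1.001
grasp_force: 0.0
```

Run:
```python
from h import *
import pickle
o=get_obs();im=camera('wrist');cv2.imwrite('pics/w4.png',im);pickle.dump(o,open('w4.pkl','wb'))
print(o['time_s'],o['eef_pos'],move(o,o['eef_pos'])[1][:,0])
W=wrist(o);print(proj(W,[.484,-.2,.08]),proj(W,[.4947,-.2433,.08]))
```

```text
4.375 [ 0.48529361 -0.20007415  0.1532234 ] [-0.16794413  0.98579473 -0.00187349]
[318.72646156 259.081718  ] [323.92555838 324.33447023]
```

View pics/w4.png

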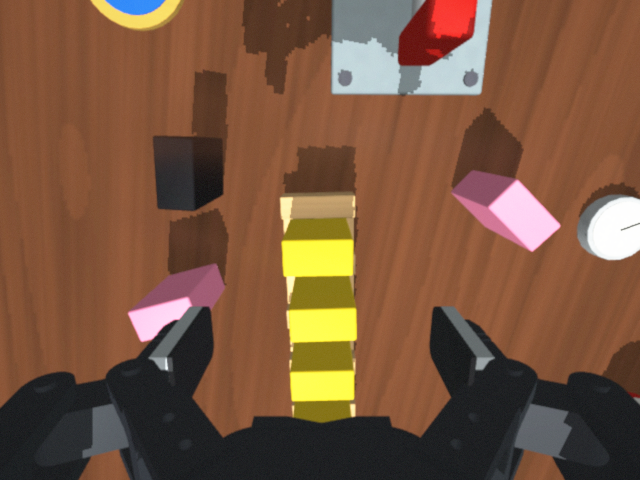

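The close crop shows the chosen yellow block's top at about (318,257), against a prediction of (319,259), so its position is confirmed. Pink at (175,300) stands near the left finger's path, so I check the clearance.

Run:
```python
from h import *
import pickle
W1,W4=[wrist(pickle.load(open(f'w{i}.pkl','rb'))) for i in(1,4)]
o=get_obs()
for p in[(166,195),(176,217),(229,199),(217,177)]:
  for z in(.07,.044):
    print(p,z,(1e3*.25*move(o,onz(W1,p,z))[0][:2]).round(0))
for p in[(318,257)]:
    X=onz(W4,p,.08);print(X,(250*move(o,X)[0]).round(1))
```

```text
(166, 195) 0.07 [ -44. -130.]
(166, 195) 0.044 [ -47. -141.]
(176, 217) 0.07 [ -62. -124.]
(176, 217) 0.044 [ -67. -134.]
(229, 199) 0.07 [-48. -78.]
(229, 199) 0.044 [-52. -85.]
(217, 177) 0.07 [-30. -87.]
(217, 177) 0.044 [-32. -94.]
[ 0.48333863 -0.19875068  0.08      ] [ 2.  -2.  73.4]
```

>>> arm_command(dp=[[0.005, -0.008, 0.2], [0.005, -0.008, 0.4], [0.005, -0.008, 0.449], [0.005, -0.008, 0.449]], turn=[[0, 0, 0], [0, 0, 0], [0, 0, 0], [0, 0, 0]], jaw=[0.85, 0.85, 0.85, 0.85])

```text
time_s: 4.92
eef_pos: [0.4827, -0.1991, 0.04]
eef_rot: [0.0, 0.645, 0.764, 0.0]
wrist_force: [0.5, 0.2, -0.3]
opening: 0.851
grasp_force: 0.0
```

>>> arm_command(dp=[[0, 0, 0], [0, 0, 0], [0, 0, 0], [0, 0, 0], [0, 0, 0]], turn=[[0, 0, 0], [0, 0, 0], [0, 0, 0], [0, 0, 0], [0, 0, 0]], jaw=[0.3, 0.3, 0.3, 0.3, 0.3])

```text
time_s: 5.55
eef_pos: [0.4837, -0.2001, 0.0414]
eef_rot: [0.002, 0.645, 0.764, 0.0]
wrist_force: [0.7, 0.3, 6.0]
opening: 0.509
grasp_force: 61.4
```

>>> arm_command(dp=[[0, 0, -0.1], [0, 0, -0.25], [0, 0, -0.44], [0, 0, -0.44]], turn=[[0, 0, 0], [0, 0, 0], [0, 0, 0], [0, 0, 0]], jaw=[0.3, 0.3, 0.3, 0.3])

```text
time_s: 6.05
eef_pos: [0.4849, -0.2009, 0.1544]
eef_rot: [0.005, 0.645, 0.764, 0.0]
wrist_force: [-0.0, -0.5, -0.1]
opening: 0.512
grasp_force: 61.9
```

>>> arm_command(dp=[[0.2, 0.05, 0], [0.45, 0.11, 0], [0.7, 0.18, 0], [0.9, 0.24, 0], [1, 0.258, 0]], turn=[[0, 0, 0], [0, 0, 0], [0, 0, 0], [0, 0, 0], [0, 0, 0]], jaw=[0.3, 0.3, 0.3, 0.3, 0.3])

```text
time_s: 6.68
eef_pos: [0.5032, 0.0612, 0.1487]
eef_rot: [-0.0, 0.644, 0.765, 0.0]
wrist_force: [0.5, -0.4, -1.0]
opening: 0.507
grasp_force: 61.9
```

Run:
```python
from h import *
import pickle
o=get_obs();im=camera('wrist');pickle.dump(o,open('w5.pkl','wb'))
print(o['time_s'],o['eef_pos'],o['opening'],move(o,o['eef_pos'])[1][:,0])
cv2.imwrite('pics/w5.png',im)
s=cv2.resize(camera('side')[200:420,270:470],None,fx=2.7,fy=2.7,interpolation=3);cv2.imwrite('pics/s5.png',s)
print(250*move(o,[.505,.0587,.0404])[0])
```

```text
6.675 [0.50316266 0.06120719 0.14866317] 0.5073529763900665 [-1.70114169e-01  9.85424210e-01  5.42933956e-04]
[ -2.84198039   1.41930315 108.2611829 ]
```

View pics/w5.png

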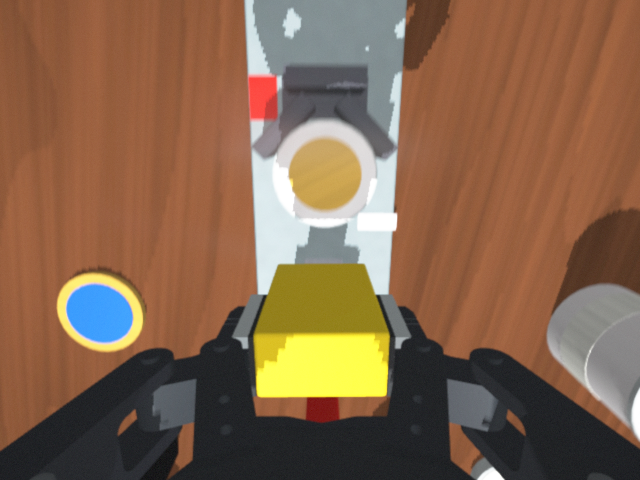

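The wrist view shows the block held square in the gripper, with its front bottom edge at row 265, so its centre is within 1 mm of the TCP axis. The gap lies below at about (325,245), with the tin at (325,172). I lower it.

>>> arm_command(dp=[[-0.007, 0.004, 0.15], [-0.007, 0.004, 0.3], [-0.007, 0.004, 0.4], [-0.007, 0.004, 0.415], [-0.007, 0.004, 0.415]], turn=[[0, 0, 0], [0, 0, 0], [0, 0, 0], [0, 0, 0], [0, 0, 0]], jaw=[0.3, 0.3, 0.3, 0.3, 0.3])

```text
time_s: 7.4
eef_pos: [0.5053, 0.0562, 0.0457]
eef_rot: [0.0, 0.645, 0.764, 0.0]
wrist_force: [-0.0, -0.1, -0.4]
opening: 0.504
grasp_force: 61.9
```

>>> arm_command(dp=[[0, 0, 0.005], [0, 0, 0.01]], turn=[[0, 0, 0], [0, 0, 0]], jaw=[0.3, 0.3])

```text
time_s: 7.65
eef_pos: [0.5058, 0.0566, 0.0438]
eef_rot: [0.001, 0.645, 0.764, 0.001]
wrist_force: [0.3, -0.0, -0.9]
opening: 0.508
grasp_force: 61.9
```

Run:
```python
from h import *
o=get_obs();print(o['time_s'],o['eef_pos'],o['wrist_force'])
im=camera('side');cv2.imwrite('pics/s6.png',cv2.resize(im[200:420,270:470],None,fx=2.7,fy=2.7,interpolation=3))
```

```text
7.65 [0.50584066 0.05664115 0.04378943] [ 0.32281188 -0.01781405 -0.8979361 ]
```

View pics/s6.png

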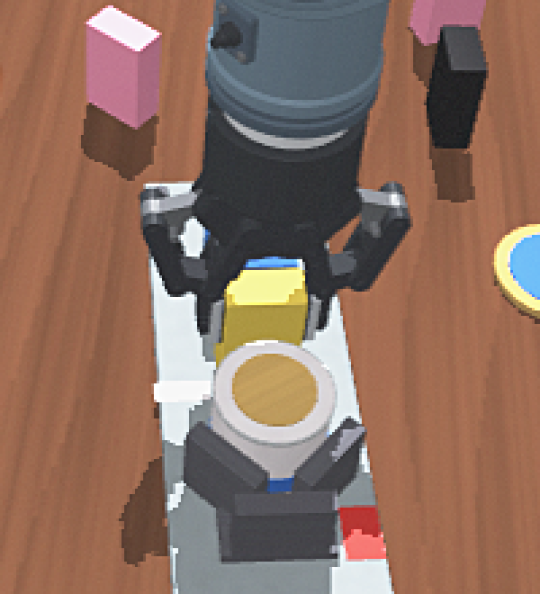

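The side view shows the block upright in the gap between pusher and tin, a few mm above the plate and touching neither. I lower it to contact.

>>> arm_command(dp=[[0.01, 0, 0.007], [0.01, 0, 0.013], [0.01, 0, 0.013]], turn=[[0, 0, 0], [0, 0, 0], [0, 0, 0]], jaw=[0.3, 0.3, 0.3])

```text
time_s: 8.07
eef_pos: [0.5045, 0.0594, 0.0395]
eef_rot: [-0.0, 0.645, 0.764, -0.0]
wrist_force: [0.7, 0.1, 0.2]
opening: 0.507
grasp_force: 62.2
```

>>> arm_command(dp=[[0, 0, 0.003], [0, 0, 0.003]], turn=[[0, 0, 0], [0, 0, 0]], jaw=[0.3, 0.3])

```text
time_s: 8.32
eef_pos: [0.5046, 0.0594, 0.0394]
eef_rot: [-0.0, 0.645, 0.764, -0.0]
wrist_force: [-3.1, 0.8, 6.9]
opening: 0.509
grasp_force: 63.1
```

Contact force is 6.9 N. I release and rise.

>>> arm_command(dp=[[0, 0, 0], [0, 0, 0], [0, 0, 0], [0, 0, 0], [0, 0, 0]], turn=[[0, 0, 0], [0, 0, 0], [0, 0, 0], [0, 0, 0], [0, 0, 0]], jaw=[0.6, 0.7, 0.8, 0.8, 0.8])

```text
time_s: 8.95
eef_pos: [0.5045, 0.0593, 0.0387]
eef_rot: [-0.0, 0.645, 0.764, -0.0]
wrist_force: [0.5, -0.0, -0.3]
opening: 0.8
grasp_force: 0.0
```

>>> arm_command(dp=[[0, 0, -0.1], [0, 0, -0.3], [0, 0, -0.5], [0, 0, -0.5]], turn=[[0, 0, 0], [0, 0, 0], [0, 0, 0], [0, 0, 0]], jaw=[0.8, 0.8, 0.8, 0.8])

```text
time_s: 9.45
eef_pos: [0.5078, 0.059, 0.1684]
eef_rot: [0.004, 0.645, 0.764, 0.003]
wrist_force: [-0.2, 0.4, 0.9]
opening: 0.801
grasp_force: 0.0
```

Run:
```python
from h import *
import pickle
o=get_obs();im=camera('wrist');pickle.dump(o,open('w7.pkl','wb'))
print(o['time_s'],o['eef_pos'],move(o,o['eef_pos'])[1][:,0])
cv2.imwrite('pics/w7.png',cv2.resize(im[100:400,200:460],None,fx=2,fy=2,interpolation=3))
```

```text
9.45 [0.50781029 0.05895268 0.16844944] [-0.16749496  0.98586962 -0.0025569 ]
```

View pics/w7.png

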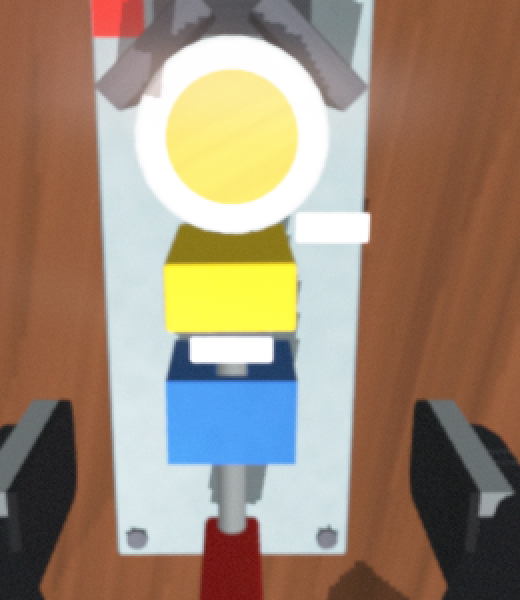

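The wrist view shows the block upright and square in the gap at crop (231,285), in line with the pusher plate at (231,348) and the tin at (231,135). Now the red handle.

>>> arm_command(dp=[[-0.2, 0, 0], [-0.4, 0, 0], [-0.498, -0.008, 0.04], [-0.498, -0.008, 0.08], [-0.498, -0.008, 0.08]], turn=[[0, 0, 0], [0, 0, 0], [0, 0, 0], [0, 0, 0], [0, 0, 0]], jaw=[0.8, 0.8, 0.8, 0.8, 0.8])

```text
time_s: 10.12
eef_pos: [0.5218, -0.0627, 0.1416]
eef_rot: [-0.002, 0.645, 0.764, -0.001]
wrist_force: [0.2, 0.7, 0.7]
opening: 0.801
grasp_force: 0.0
```

Run:
```python
from h import *
o=get_obs();im=camera('wrist');o2=get_obs()
cv2.imwrite('pics/w8.png',im[120:480])
for q in(o,o2):print(q['eef_pos'],move(q,[.5251,-.0638,.064])[0])
W=wrist(o2)
hsv=cv2.cvtColor(im,40);m=cv2.inRange(hsv,(0,150,150),(8,255,255))|cv2.inRange(hsv,(172,150,150),(180,255,255))
n,l,s,c=cv2.connectedComponentsWithStats(m)
for i in range(1,n):
    if s[i,4]>100:print(s[i],c[i],onz(W,(s[i,0]+s[i,2]/2-.5,s[i,1]+s[i,3]/2),.098))
print(proj(W,[.5251,-.0638,.098]))
```

```text
[ 0.5217619  -0.06270873  0.14156085] [-0.00734444  0.01361734  0.31017567]
[ 0.52234421 -0.06257571  0.14242333] [-0.00723268  0.01083631  0.31365467]
[ 305  259   46   37 1516] [327.63522427 277.93931398] [ 0.52577152 -0.06244139  0.098     ]
[325.84037412 279.62712236]
```

View pics/w8.png

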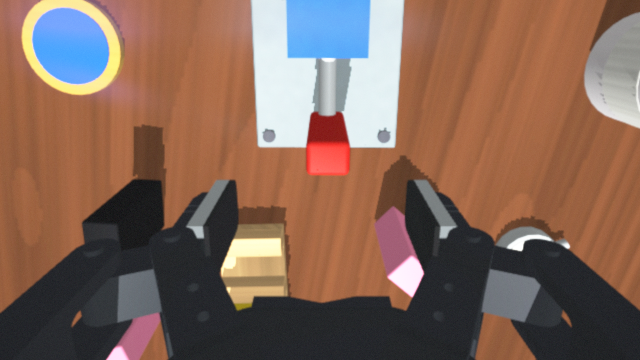

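The view shows the red handle top at full (328,278), centred between the fingers, and the pink block well behind them. I descend and grip.

>>> arm_command(dp=[[-0.003, 0.013, 0.1], [-0.003, 0.013, 0.2], [-0.003, 0.013, 0.305], [-0.003, 0.013, 0.305]], turn=[[0, 0, 0], [0, 0, 0], [0, 0, 0], [0, 0, 0]], jaw=[0.8, 0.8, 0.8, 0.8])

```text
time_s: 10.68
eef_pos: [0.525, -0.0623, 0.0659]
eef_rot: [-0.002, 0.645, 0.764, -0.001]
wrist_force: [-0.3, 0.4, 0.5]
opening: 0.801
grasp_force: 0.0
```

>>> arm_command(dp=[[0, 0, 0], [0, 0, 0], [0, 0, 0], [0, 0, 0], [0, 0, 0]], turn=[[0, 0, 0], [0, 0, 0], [0, 0, 0], [0, 0, 0], [0, 0, 0]], jaw=[0.2, 0.15, 0.1, 0.1, 0.1])

```text
time_s: 11.3
eef_pos: [0.5254, -0.0645, 0.069]
eef_rot: [-0.001, 0.645, 0.764, -0.001]
wrist_force: [-11.7, -1.0, 13.0]
opening: 0.269
grasp_force: 59.6
```

>>> arm_command(dp=[[0.01, -0.005, -0.01], [0.025, -0.005, -0.01], [0.04, -0.005, -0.01], [0.05, -0.005, -0.01], [0.05, -0.005, -0.01]], turn=[[0, 0, 0], [0, 0, 0], [0, 0, 0], [0, 0, 0], [0, 0, 0]], jaw=[0.1, 0.1, 0.1, 0.1, 0.1])

```text
time_s: 11.92
eef_pos: [0.5231, -0.0516, 0.0693]
eef_rot: [-0.0, 0.645, 0.764, -0.0]
wrist_force: [4.8, -2.3, -15.8]
opening: 0.267
grasp_force: 62.0
```

>>> arm_command(dp=[[0.006, 0.001, 0.0055], [0.012, 0.001, 0.0055], [0.012, 0.001, 0.0055]], turn=[[0, 0, 0], [0, 0, 0], [0, 0, 0]], jaw=[0.1, 0.1, 0.1])

```text
time_s: 12.3
eef_pos: [0.5228, -0.0492, 0.0691]
eef_rot: [-0.0, 0.645, 0.764, -0.001]
wrist_force: [-3.5, -4.5, -2.0]
opening: 0.269
grasp_force: 64.0
```

>>> arm_command(dp=[[0.004, 0, 0], [0.008, 0, 0], [0.008, 0, 0]], turn=[[0, 0, 0], [0, 0, 0], [0, 0, 0]], jaw=[0.1, 0.1, 0.1])

```text
time_s: 12.68
eef_pos: [0.5226, -0.0475, 0.0691]
eef_rot: [0.0, 0.645, 0.764, -0.001]
wrist_force: [-3.7, -5.1, -2.3]
opening: 0.27
grasp_force: 63.9
```

>>> arm_command(dp=[[0.004, 0, 0], [0.008, 0, 0], [0.008, 0, 0]], turn=[[0, 0, 0], [0, 0, 0], [0, 0, 0]], jaw=[0.1, 0.1, 0.1])

```text
time_s: 13.05
eef_pos: [0.5224, -0.0468, 0.0692]
eef_rot: [0.001, 0.645, 0.764, -0.001]
wrist_force: [-3.1, -11.0, -4.0]
opening: 0.265
grasp_force: 63.7
```

>>> arm_command(dp=[[0.003, 0, -0.001], [0.003, 0, -0.001], [0.003, 0, -0.001]], turn=[[0, 0, 0], [0, 0, 0], [0, 0, 0]], jaw=[0.1, 0.1, 0.1])

```text
time_s: 13.42
eef_pos: [0.5224, -0.0468, 0.0692]
eef_rot: [0.001, 0.645, 0.764, -0.001]
wrist_force: [-1.1, -13.9, -7.3]
opening: 0.269
grasp_force: 63.2
```

Run:
```python
from h import *
side=camera('side');o=get_obs();u=np.array([-.165,.986,0])
print(o['time_s'],o['eef_pos'],o['wrist_force'],'push',-o['wrist_force']@u)
top=camera('top');o=get_obs();print('push',-o['wrist_force']@u)
a=cv2.resize(side[220:420,290:450],(480,600),interpolation=3);b=cv2.resize(top[225:325,160:345][:, :],(320,173),interpolation=3)
c=np.zeros((600,800,3),np.uint8);c[:,:480]=a;c[:173,480:]=b;cw=cv2.resize(camera('wrist'),(320,240));c[200:440,480:]=cw
cv2.imwrite('pics/final.png',c)
```

```text
13.475 [ 0.52239856 -0.04673224  0.06920028] [ -1.66688991 -13.24341956  -7.64146196] push 12.782974855234308
push 12.996991692913081
```

View pics/final.png

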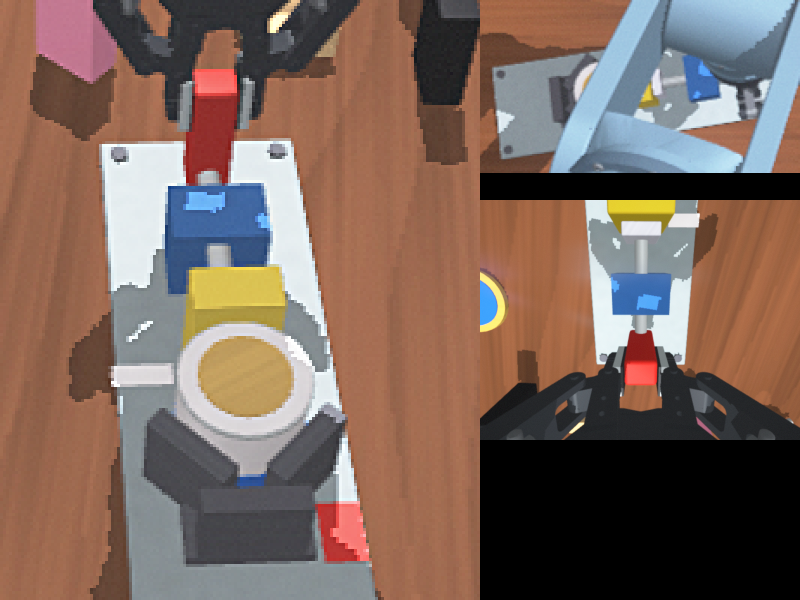

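The final view shows the block upright and pressed between pusher and tin, and the tin upright in both vee faces at (245,380). The handle is gripped, the push is 13 N, and travel is about 18 mm of the 30 mm.

```bash
python3 -c "
from bench import *
print(hand_in())"
```

```text
the job is handed in; nothing more can be done
None
```

I stood one yellow block upright in the gap and handed the job in with the gripper still holding the pusher in at about 13 N; it bit after about 18 mm of its 30 mm travel, with block and upright tin against the vee and the other three blocks left in the rack.

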